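# Start the toaster: frozen bread first, then the bagel half

## Robot

A 6-joint arm with a two-finger parallel gripper is mounted at the origin on a cart in front of the work surface, level with it; the furniture and walls round the work are solid. World frame = base frame: x ahead of the robot, y to its left, z up, the work surface at z = 0. Lengths are in m, angles in rad, forces in N, time in s.
With the tool pointing down it reaches from about 0.25 to 0.775 m from the base axis. Payload 4 kg.
Tool frame: the origin (TCP) lies between the finger pads; the fingertips stand 25 mm ahead of it and the grasp point (between the pads) lies 6 mm ahead of it (robot.tip_reach is the distance from the TCP to the fingertips, in m); z points along the fingers, y is the line along which they close (so a half turn about z gives the same grasp; the last joint's range is limited). The gripper opens to 94 mm and grips with 3 to 60 N. Pads are 16 mm wide; open, the fingers measure 119 mm over their backs; the gripper's body (75 mm by 177 mm) begins 78 mm behind the grasp point.
Start: joints at [-1.426, 0.087, 1.371, -0, 1.684, -0.103], TCP at [0.135, -0.533, 0.231] pointing down, gripper open.
Joint ranges: [-3.1, 3.1], [-0.76, 2.03], [0.27, 2.55], [-1.08, 4.22], [0.17, 2.65], [-2.57, 2.57]. Speed limits (rad/s): [2.79, 2.79, 3.14, 3.14, 3.14, 3.14].

## Interface

Orientations are given as [roll, pitch, yaw] about the fixed x, y, z axes, in that order (R = Rz(yaw) Ry(pitch) Rx(roll)).
In Python, from bench import sensors, snapshot, camera_info, ticket, robot gives the robot as it stands.
- The arm moves only by the tool arm_command, never from a script. Its argument "plan" is a list of rows, each an object with "grip": the closure, from -1 (fully open) to 1 (shut); "slide": the shift along the tool's x, y, z normalised to -1 to 1, where 1 is 500 mm, a list of three; "spin": the turn about the tool's z normalised to -1 to 1, where 1 is 5 degrees. A call has 1 to 10 rows; each row shifts and turns the commanded pose from where the row before left it, along the tool's axes as they then stand; what a row does not reach is not made up. A row lasts 1/8 s, in which the tool goes at most 62.5 mm and 10.7 degrees, less where a joint would pass 70% of its speed; a pose out of reach is approached as far as the arm can. A call with a number of a shift or a turn outside -1 to 1 is refused whole. A call with a gripper value outside its range is refused whole. The fingers move at their own pace and stop on an object; the grip force is fixed at half the most. Time passes only in rows, so rows that do not move let the fingers close. It gives the time, the measured TCP pose, the force, the opening and the grip force at its end, in the units of the state.
- sensors.get_obs(): the state, without advancing time (a new reading comes with each control period).
- snapshot(name): name is "scene" or "top" or "wrist"; returns the picture (384x512x3 uint8, red, green, blue); there is no depth.
- camera_info(name): a dict with "fx", "fy", "cx", "cy" (pixels), "position" and "rotation" of the camera in the world. Camera axes: x right, y up, looking along -z (the intrinsics and any distortion apply to the point x, -y, -z); pixel columns grow to the right and rows downward; lengths in m; the calibration is good to about 2 mm. A picture is of the moment at which its call begins: read the wrist's pose just before it. camera_info takes no time and is no camera call; for the wrist camera it gives the pose at the moment of the call.
- ticket.close_job(): hands the job in; it is judged then, once.
The state is a dict: "time": time; "joint_positions": joint angles; "qvel": joint speeds; "joint_torque": joint torques, N m; "tool_pos": TCP position; "ee_rot": TCP orientation; "wrist_force": force on the tool from outside, world axes, zero at the start; "wrist_torque": the same for the moment, N m; "width": finger opening in m; "finger_force": force on a finger pad.
Only numpy, scipy, OpenCV 4.12 (cv2) and the standard library are available. Lean on these libraries where they do the work, as an engineer would, in place of code of your own. Each camera call takes 0.05 s, during which the arm holds its last target. There are 200 camera calls.

## Task

A slice of bread from the freezer and a bagel half stand in the two slots of the toaster, each slot with its own lever in front of it and its own pair of keys (which slot holds which varies). Start the bread first, as it takes longer: with the closed fingertips push its slot's lever all the way down until it stays, and only then, since the keys are dead before, press that side's square snow-star key; after that push the bagel's lever down until it stays and press that side's round ring key. Press no other key, lift nothing, leave the things standing around where they are, and finish with all keys let go.

Things in the scene. Friction and masses are not known exactly. Their poses are not given: they have to be found in the camera images.
- toaster: two-slot toaster, brushed steel, 250 deep (x), 230 wide (y), steel top 172 high, a black step with five keys (top 135 high) at its front; it does not slide. Origin: centre of its underside; x points from its front (levers, keys) to its back, y to its left seen from the front, z up. Slots 28 wide, 135 long run along x at y = +0.055 (left) and -0.055 (right), each with its own lever and pair of keys
- bread_center (a point): centre of the white bread slice (square with rounded upper corners and thin crust, 110 wide, 18 thick, 112 high) standing in one slot, 32 mm of it showing as a straight-topped tab: y about +0.055 (left slot) or -0.055 (right slot) in the toaster's frame, z about 0.148, and 0.108 once its lever is down
- bagel_center (a point): centre of the bagel half (round, 100 across, 21 thick, brown, one pale flat cut face) standing in the other slot, 20 mm of it showing as a low arch: y about +0.055 or -0.055 in the toaster's frame, z about 0.142, and 0.102 once its lever is down
- lever_left_top (a point): centre of the flat top of the left slot's lever paddle (40 wide across the front, 30 deep, 11 thick, 10 clear of the black upright front); in the toaster's frame x = -0.150, y = +0.055, z = 0.130 while up, 0.090 fully down; moves with the lever
- lever_left (a joint): travel of that lever (m): 0 = up, 0.040 = lower stop. A spring pushes it up, 4 to 6 N over the first 25 mm, then less and less; released before about 0.032 it jumps up again, beyond 0.037 it is latched and stays down. What stands in that slot goes down with it
- lever_right_top (a point): centre of the flat top of the right slot's lever paddle (40 wide across the front, 30 deep, 11 thick, 10 clear of the black upright front); in the toaster's frame x = -0.150, y = -0.055, z = 0.130 while up, 0.090 fully down; moves with the lever
- lever_right (a joint): travel of that lever (m): 0 = up, 0.040 = lower stop. A spring pushes it up, 4 to 6 N over the first 25 mm, then less and less; released before about 0.032 it jumps up again, beyond 0.037 it is latched and stays down. What stands in that slot goes down with it
- key_frozen_left_top (a point): top centre of the square frozen key (21 x 21 mm, a raised six-armed snow star on it; the left key of each pair) of the left pair, in the toaster's frame at x = -0.090, y = +0.074, z = 0.142 while it is out
- key_frozen_left (a joint): travel of that key (m): 0 = out, 0.004 = fully down, registers from 0.003; a light spring (1.2 N to start, 3.6 N fully down) pushes it out again when released
- key_oneside_left_top (a point): top centre of the round bagel key (21 mm across, a raised ring on it; toasts the cut side only; the right key of each pair) of the left pair, in the toaster's frame at x = -0.090, y = +0.036, z = 0.142 while it is out
- key_oneside_left (a joint): travel of that key (m): 0 = out, 0.004 = fully down, registers from 0.003; a light spring (1.2 N to start, 3.6 N fully down) pushes it out again when released
- key_stop_top (a point): top centre of the narrow bar-shaped stop key (21 x 13 mm, a small raised square on it) in the middle of the row; in the toaster's frame x = -0.090, y = 0, z = 0.142 while it is out. Not to be pressed
- key_stop (a joint): travel of that key (m): 0 = out, 0.004 = fully down, registers from 0.003; a light spring (1.2 N to start, 3.6 N fully down) pushes it out again when released
- key_frozen_right_top (a point): top centre of the square frozen key (21 x 21 mm, a raised six-armed snow star on it; the left key of each pair) of the right pair, in the toaster's frame at x = -0.090, y = -0.036, z = 0.142 while it is out
- key_frozen_right (a joint): travel of that key (m): 0 = out, 0.004 = fully down, registers from 0.003; a light spring (1.2 N to start, 3.6 N fully down) pushes it out again when released
- key_oneside_right_top (a point): top centre of the round bagel key (21 mm across, a raised ring on it; toasts the cut side only; the right key of each pair) of the right pair, in the toaster's frame at x = -0.090, y = -0.074, z = 0.142 while it is out
- key_oneside_right (a joint): travel of that key (m): 0 = out, 0.004 = fully down, registers from 0.003; a light spring (1.2 N to start, 3.6 N fully down) pushes it out again when released
- jam_jar: jam jar, 65 mm across, 100 high; stands left of the toaster; bystander. Origin: centre of its underside
- lemon: lemon, 78 x 55 x 56; lies left of the toaster; bystander. Origin: centre of its underside
- mug: mug with a handle, 80 x 117 x 102; stands right of the toaster; bystander. Origin: centre of its underside
- garlic: garlic bulb, 60 mm; right of the toaster; bystander. Origin: centre of its underside
- ramekin: small pale bowl, 95 mm across, 45 high; front right; bystander. Origin: centre of its underside
- tomato: tomato, 65 mm; front left; bystander. Origin: centre of its underside
Not all that is in view belongs to the job. What is shaped like the part that bears bagel_center but black or pink is not meant.

How it is judged:
On the way, in this order (a step that is already met when the one before it is completed fails the run):
1. the lever of the bread's slot is latched down, the bagel's lever is still up (((y of bread_center in the frame of toaster above 0 m and value of joint lever_left above 0.037 m and value of joint lever_right below 0.006 m) or (y of bread_center in the frame of toaster below 0 m and value of joint lever_right above 0.037 m and value of joint lever_left below 0.006 m))), for 0.2 s.
2. then the frozen key of the bread's side is pressed (((y of bread_center in the frame of toaster above 0 m and value of joint lever_left above 0.037 m and value of joint lever_right below 0.006 m and value of joint key_frozen_left above 0.003 m) or (y of bread_center in the frame of toaster below 0 m and value of joint lever_right above 0.037 m and value of joint lever_left below 0.006 m and value of joint key_frozen_right above 0.003 m))), for 0.1 s.
3. then the lever of the bagel's slot is latched down (((y of bread_center in the frame of toaster above 0 m and value of joint each of lever_left, lever_right above 0.037 m) or (y of bread_center in the frame of toaster below 0 m and value of joint each of lever_right, lever_left above 0.037 m))), for 0.2 s.
4. then the bagel key of the bagel's side is pressed (((y of bread_center in the frame of toaster above 0 m and value of joint each of lever_left, lever_right above 0.037 m and value of joint key_oneside_right above 0.003 m) or (y of bread_center in the frame of toaster below 0 m and value of joint each of lever_right, lever_left above 0.037 m and value of joint key_oneside_left above 0.003 m))), for 0.1 s.
At the end, for the whole second after the job is handed in: both levers latched (travel over 0.037 m of 0.040), bread and bagel half down in their slots (centres below 0.115 m in the toaster's frame), all five keys out again (under 0.001 m), the bystanders at rest (value of joint each of lever_left, lever_right above 0.037 m and z of each of bread_center, bagel_center in the frame of toaster below 0.115 m and value of joint each of key_frozen_left, key_oneside_left, key_stop, key_frozen_right, key_oneside_right below 0.001 m and linear speed of each of jam_jar, lemon, mug, garlic, ramekin, tomato below 0.02 m/s); the robot touches nothing.
It fails at once if a wrong key is pressed: stop, the bagel key of the bread side, or the frozen key of the bagel side (value of joint key_stop above 0.003 m or ((y of bread_center in the frame of toaster above 0 m and value of joint key_oneside_left above 0.003 m) or (y of bread_center in the frame of toaster below 0 m and value of joint key_oneside_right above 0.003 m)) or ((y of bread_center in the frame of toaster above 0 m and value of joint key_frozen_right above 0.003 m) or (y of bread_center in the frame of toaster below 0 m and value of joint key_frozen_left above 0.003 m))).
It fails at once if the bagel's lever is pushed down before the bread's lever ((y of bread_center in the frame of toaster above 0 m and value of joint lever_right above 0.037 m and not (value of joint lever_left above 0.037 m)) or (y of bread_center in the frame of toaster below 0 m and value of joint lever_left above 0.037 m and not (value of joint lever_right above 0.037 m))).
It fails at once if the bread or the bagel half is lifted out (z of any of bread_center, bagel_center in the frame of toaster above 0.17 m).
It fails at once if a thing standing around is shoved or lifted more than 2 cm (distance of any of jam_jar, lemon, mug, garlic, ramekin, tomato from where it was at the start of the episode above 0.02 m).
It also fails if it takes over 48 s, if anything falls off the work surface, if the arm or the gripper's body presses on something with over 40 N, if the wrist force passes 120 N, or if a joint passes its speed limit or range.

## Working session

There is one attempt and no reset: what is moved stays moved. The work goes in short steps, Python scripts to look and compute and a tool call to move; the robot and the scene stay as the last step left them, time stands still between calls to the robot, and variables do not carry over. Pictures are saved under pics/ and viewed, at most 10 in all, crops included, and the job is handed in when it is done.

Besides the shell and the picture viewer there is one more tool, called after ">>>" as name(argument=value, ...) on one line, values as JSON. arm_command: Moves the arm, as the interface text tells. Scaled input: -1 to 1 covers 500 mm each way for a shift and 5 degrees each way for a turn. Its arguments: {"type":"object","properties":{"plan":{"type":"array","items":{"type":"object","properties":{"grip":{"type":"number"},"slide":{"type":"array","items":{"type":"number"}},"spin":{"type":"number"}}}}},"required":["plan"]}

```bash
mkdir -p pics; python3 - <<'E'
from bench import sensors, snapshot, camera_info
import cv2,numpy as np
o=sensors.get_obs();print(o['time'],o['tool_pos'],o['ee_rot'],o['width'],o['wrist_force'])
for n in ['scene','top']:
    im=snapshot(n);cv2.imwrite(f'pics/{n}1.png',im[:,:,::-1]);print(n,camera_info(n))
a=cv2.imread('pics/top1.png');b=cv2.imread('pics/scene1.png')
E
```

```text
0.0 [ 0.13480505 -0.53273219  0.22930221] [-3.13941017e+00 -2.09176236e-04  2.47769920e-01] 0.09411902368661397 [ 0.86918198 -0.53936716 -0.61724515]
scene {'fx': 355.3103341039775, 'fy': 355.3103341039775, 'cx': 258.48394961284066, 'cy': 189.03614430545122, 'position': array([ 0.54643348, -0.6718702 ,  1.0353623 ]), 'rotation': array([ 0.6529685 ,  0.01152276, -0.07515886])}
top {'fx': 348.0133076598482, 'fy': 348.0133076598482, 'cx': 257.3829325065156, 'cy': 189.47134048345947, 'position': array([0.41936348, 0.00881091, 1.22691906]), 'rotation': array([ 0.12819895,  0.01559125, -1.56032451])}
```

View pics/top1.png

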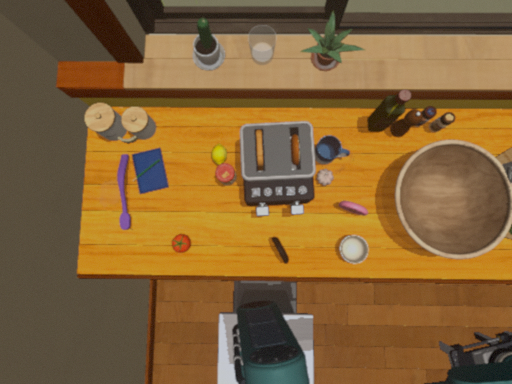

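View pics/scene1.png

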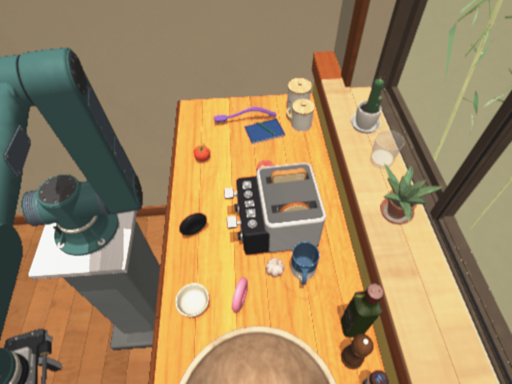

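The top view shows the toaster at about (278,165), with white levers at (263,211) and (297,210) and the key row at y≈190. The scene view shows the same toaster at (280,205). Next I'll enlarge both views to tell the bread from the bagel.

```bash
python3 - <<'E'
import cv2,numpy as np
a=cv2.imread('pics/top1.png')[112:222,230:325];b=cv2.imread('pics/scene1.png')[150:260,215:335]
a=cv2.resize(a,(390,450),interpolation=cv2.INTER_CUBIC);b=cv2.resize(b,(400,450),interpolation=cv2.INTER_CUBIC)
cv2.imwrite('pics/crop1.png',np.hstack([a,b]))
E
```

```text
(no output)
```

View pics/crop1.png

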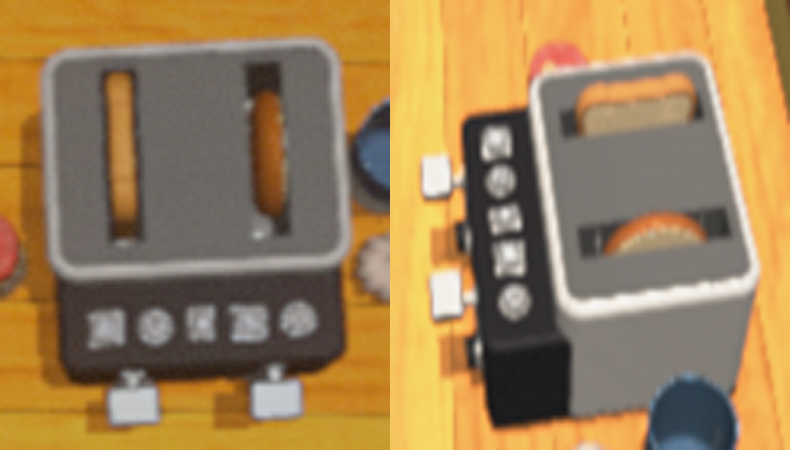

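Left crop (top view): the long straight-topped slice is in the left slot and the bagel arch is in the right slot. The scene view agrees. Key order from the left is square, round, stop, square, round. Next I'll fit the toaster pose from the bright lever and key blobs.

```bash
cat > h.py <<'E'
import cv2,numpy as np
from scipy.spatial.transform import Rotation as R
def ray(ci,u,v,z):
    p=np.array([[[u,v]]],float)
    K=np.array([[ci['fx'],0,ci['cx']],[0,ci['fy'],ci['cy']],[0,0,1]])
    D=ci.get('distortion');q=cv2.undistortPoints(p,K,np.zeros(5) if D is None else np.array(D,float))[0,0]
    d=R.from_euler('xyz',ci['rotation']).as_matrix()@np.array([q[0],-q[1],-1])
    c=np.array(ci['position']);return c+d*(z-c[2])/d[2]
def fit(m,w):
    m=np.array(m);w=np.array(w)[:,:2];mc=m.mean(0);wc=w.mean(0);a=m-mc;b=w-wc
    th=np.arctan2((a[:,0]*b[:,1]-a[:,1]*b[:,0]).sum(),(a*b).sum())
    M=np.array([[np.cos(th),-np.sin(th)],[np.sin(th),np.cos(th)]]);t=wc-M@mc
    return th,t,M,np.linalg.norm(w-(m@M.T+t),axis=1)
E
python3 - <<'E'
from h import *
from bench import camera_info
for n,(x0,y0,x1,y1) in {'top':(245,182,312,218),'scene':(222,175,262,245)}.items():
    im=cv2.imread(f'pics/{n}1.png');hsv=cv2.cvtColor(im,cv2.COLOR_BGR2HSV)
    mk=((hsv[...,1]<60)&(hsv[...,2]>110)).astype(np.uint8)
    z=np.zeros_like(mk);z[y0:y1,x0:x1]=mk[y0:y1,x0:x1]
    k,l,s,c=cv2.connectedComponentsWithStats(z,connectivity=4)
    ci=camera_info(n);print(ci.keys())
    for i in range(1,k):
        if s[i,4]>12: print(n,s[i],c[i].round(1),ray(ci,*c[i],.142).round(4),ray(ci,*c[i],.13).round(4))
E
```

```text
dict_keys(['fx', 'fy', 'cx', 'cy', 'position', 'rotation'])
top [298 186   9   8  57] [302.2 189.6] [ 0.5599 -0.1133  0.142 ] [ 0.5615 -0.1147  0.13  ]
top [276 187   6   8  48] [278.5 190.5] [ 0.5564 -0.0391  0.142 ] [ 0.5579 -0.0397  0.13  ]
top [286 187   9   9  70] [290.2 190.7] [ 0.5562 -0.0759  0.142 ] [ 0.5577 -0.0768  0.13  ]
top [252 188   8   9  66] [255.4 191.8] [0.5518 0.0332 0.142 ] [0.5532 0.0335 0.13  ]
top [264 188   8   8  55] [267.3 191.6] [ 0.5527 -0.0041  0.142 ] [ 0.5542 -0.0042  0.13  ]
top [291 201  13  14 128] [296.8 208.5] [ 0.5004 -0.0961  0.142 ] [ 0.5013 -0.0973  0.13  ]
top [256 203  13  13 132] [262.1 209.9] [0.4948 0.0118 0.142 ] [0.4956 0.0118 0.13  ]
dict_keys(['fx', 'fy', 'cx', 'cy', 'position', 'rotation'])
scene [256 175   6  32 101] [259.6 186.2] [0.5918 0.0214 0.142 ] [0.5924 0.0307 0.13  ]
scene [242 181  10   8  64] [246.4 184.5] [0.5503 0.0319 0.142 ] [0.5503 0.0413 0.13  ]
scene [225 188  13  10  89] [229.1 192.7] [0.4944 0.0036 0.142 ] [0.4938 0.0127 0.13  ]
scene [244 190   9   8  52] [247.8 193.7] [ 0.5526 -0.005   0.142 ] [0.5526 0.004  0.13  ]
scene [244 200  11   7  58] [249.1 203.1] [ 0.5546 -0.0416  0.142 ] [ 0.5547 -0.0332  0.13  ]
scene [246 209  10   9  76] [250.5 212.8] [ 0.5567 -0.0775  0.142 ] [ 0.5568 -0.0695  0.13  ]
scene [227 216  14  12 108] [232.2 221.8] [ 0.5008 -0.1048  0.142 ] [ 0.5002 -0.0972  0.13  ]
scene [248 219   9   9  61] [251.9 223.2] [ 0.5586 -0.1146  0.142 ] [ 0.5588 -0.1071  0.13  ]
```

```bash
cat >> h.py <<'E'
def tomove(th,target):  # target world tip xyz -> tool shift in mm, yaw error deg
    from bench import sensors
    o=sensors.get_obs();M=R.from_euler('xyz',o['ee_rot']).as_matrix()
    tip=o['tool_pos']+M[:,2]*.025
    ax=M[:,0];yaw=np.arctan2(ax[1],ax[0])
    return o['time'],tip.round(4),(M.T@(np.array(target)-tip)*1000).round(1),np.degrees((th-yaw)).round(2)
E
python3 - <<'E'
from h import *
m=[(-.09,.074),(-.09,.036),(-.09,0),(-.09,-.036),(-.09,-.074),(-.15,.055),(-.15,-.055)]
top=[(.5518,.0332),(.5527,-.0041),(.5564,-.0391),(.5562,-.0759),(.5599,-.1133),(.4956,.0118),(.5013,-.0973)]
sc=[(.5503,.0319),(.5526,-.005),(.5546,-.0416),(.5567,-.0775),(.5586,-.1146),(.4938,.0127),(.5002,-.0972)]
for w in (top,sc,(np.array(top)+sc)/2):
    th,t,M,r=fit(m,w);print(np.degrees(th),t,r.round(4))
for i in (0,4,5,6):print(m[i],M@m[i]+t)
for z,i in ((.25,5),):
    print(tomove(th,[*(M@m[i]+t),z]))
print(th)
E
```

```text
3.0338823142504427 [ 0.64612126 -0.03500073] [0.0011 0.0017 0.0007 0.002  0.0004 0.0022 0.0021]
2.788997787769215 [ 0.64513023 -0.03640093] [0.0018 0.0009 0.001  0.0008 0.0003 0.0019 0.0026]
2.911148148432347 [ 0.64562602 -0.03570136] [0.0014 0.0013 0.0003 0.0012 0.0003 0.0018 0.0024]
(-0.09, 0.074) [0.55198391 0.03363228]
(-0.09, -0.074) [ 0.55950042 -0.11417672]
(-0.15, 0.055) [0.49302629 0.01160957]
(-0.15, -0.055) [ 0.49861289 -0.09824848]
(0.1, array([ 0.1348, -0.5327,  0.2045]), array([ 480.8, -439.9,  -44.6]), np.float64(-11.29))
0.05080912020348106
```

>>> arm_command(plan=[{"grip":1,"slide":[0,0,-0.09],"spin":1},{"grip":1,"slide":[0,0,0],"spin":1},{"grip":1,"slide":[0,0,0],"spin":0.26},{"grip":1,"slide":[0,0,0],"spin":0}])

```text
time: 0.6
tool_pos: [0.1348, -0.5328, 0.2743]
ee_rot: [-3.139, 0.0, 0.052]
wrist_force: [0.0, 0.8, -0.4]
width: 0.0575
finger_force: 0.0
```

```bash
python3 -c "
from h import *
print(tomove(.0508,[.493,.0116,.25]))"
```

```text
(0.6, array([ 0.1348, -0.5327,  0.2493]), array([ 3.857e+02, -5.252e+02,  4.000e-01]), np.float64(-0.04))
```

>>> arm_command(plan=[{"grip":1,"slide":[0.055,-0.075,0],"spin":0},{"grip":1,"slide":[0.055,-0.075,0],"spin":0},{"grip":1,"slide":[0.055,-0.075,0],"spin":0},{"grip":1,"slide":[0.055,-0.075,0],"spin":0},{"grip":1,"slide":[0.055,-0.075,0],"spin":0},{"grip":1,"slide":[0.055,-0.075,0],"spin":0},{"grip":1,"slide":[0.055,-0.075,0],"spin":0},{"grip":1,"slide":[0.055,-0.075,0],"spin":0},{"grip":1,"slide":[0.055,-0.075,0],"spin":0},{"grip":1,"slide":[0.055,-0.075,0],"spin":0}])

```text
time: 1.85
tool_pos: [0.3909, -0.1432, 0.2747]
ee_rot: [-3.141, 0.001, 0.051]
wrist_force: [0.5, -0.8, -0.2]
width: 0.0004
finger_force: 0.0
```

>>> arm_command(plan=[{"grip":1,"slide":[0.055,-0.075,0],"spin":0},{"grip":1,"slide":[0.055,-0.075,0],"spin":0},{"grip":1,"slide":[0.055,-0.075,0],"spin":0},{"grip":1,"slide":[0.055,-0.075,0],"spin":0},{"grip":1,"slide":[0,0,0],"spin":0},{"grip":1,"slide":[0,0,0],"spin":0}])

```text
time: 2.6
tool_pos: [0.4923, 0.0103, 0.2747]
ee_rot: [3.141, 0.002, 0.051]
wrist_force: [-1.1, 0.4, 0.4]
width: 0.0003
finger_force: 0.0
```

```bash
python3 -c "
from h import *
from bench import snapshot,sensors
print(tomove(.0508,[.493,.0116,.17]));print(sensors.get_obs()['wrist_force'])
im=snapshot('wrist');cv2.imwrite('pics/w1.png',im[:,:,::-1])"
```

```text
(2.6, array([0.4923, 0.0102, 0.2497]), array([ 0.9, -1.4, 79.7]), np.float64(-0.02))
[-1.13645215  0.38123076  0.36287963]
```

View pics/w1.png

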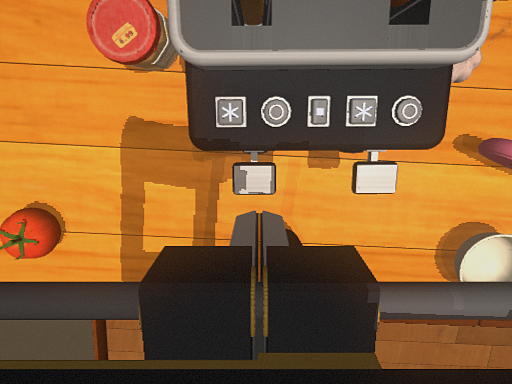

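The wrist view shows the left lever at (254,179), the right lever at (375,178), the left star key at (231,111) and the right ring key at (407,111). I'll check these against the fitted positions.

```bash
python3 -c "
from h import *
from bench import camera_info
ci=camera_info('wrist')
for u,v,z in [(231,111,.142),(276,111,.142),(319,111,.142),(362,111,.142),(407,111,.142),(254,178,.13),(375,177,.13)]: print(ray(ci,u,v,z).round(4))"
```

```text
[0.55   0.0362 0.142 ]
[ 0.5519 -0.001   0.142 ]
[ 0.5536 -0.0366  0.142 ]
[ 0.5554 -0.0721  0.142 ]
[ 0.5572 -0.1093  0.142 ]
[0.4916 0.0146 0.13  ]
[ 0.4979 -0.0944  0.13  ]
```

>>> arm_command(plan=[{"grip":1,"slide":[0,-0.006,0.08],"spin":0},{"grip":1,"slide":[0,0,0.08],"spin":0},{"grip":1,"slide":[0,0,0.05],"spin":0},{"grip":1,"slide":[0,0,0],"spin":0},{"grip":1,"slide":[0,0,0.03],"spin":0},{"grip":1,"slide":[0,0,0.03],"spin":0},{"grip":1,"slide":[0,0,0],"spin":0}])

```text
time: 3.52
tool_pos: [0.4935, 0.0129, 0.141]
ee_rot: [3.14, -0.002, 0.05]
wrist_force: [1.2, -2.2, 6.1]
width: 0.0006
finger_force: 2.6
```

```bash
python3 -c "
from h import *
print(tomove(.0508,[.492,.013,.09]))"
```

```text
(3.525, array([0.4936, 0.0129, 0.116 ]), array([-1.6, -0.2, 26. ]), np.float64(0.03))
```

>>> arm_command(plan=[{"grip":1,"slide":[0,0,0.02],"spin":0},{"grip":1,"slide":[0,0,0.02],"spin":0},{"grip":1,"slide":[0,0,0.006],"spin":0},{"grip":1,"slide":[0,0,0.004],"spin":0},{"grip":1,"slide":[0,0,0.002],"spin":0},{"grip":1,"slide":[0,0,0],"spin":0}])

```text
time: 4.28
tool_pos: [0.492, 0.014, 0.1151]
ee_rot: [-3.141, 0.002, 0.051]
wrist_force: [-3.5, 0.7, 4.4]
width: 0.0005
finger_force: 2.5
```

>>> arm_command(plan=[{"grip":1,"slide":[0,0,0.003],"spin":0},{"grip":1,"slide":[0,0,0.002],"spin":0},{"grip":1,"slide":[0,0,0],"spin":0}])

```text
time: 4.65
tool_pos: [0.492, 0.0139, 0.115]
ee_rot: [-3.141, 0.001, 0.051]
wrist_force: [-7.4, 1.1, 15.1]
width: 0.0002
finger_force: 7.2
```

Force is up to 15 N and the lever isn't moving any further, so it's at the stop. I'll lift off and check that it stays down.

>>> arm_command(plan=[{"grip":1,"slide":[0,0,-0.02],"spin":0},{"grip":1,"slide":[0,0,-0.08],"spin":0},{"grip":1,"slide":[0,0,-0.08],"spin":0},{"grip":1,"slide":[0,0,0],"spin":0}])

```text
time: 5.15
tool_pos: [0.4949, 0.0135, 0.2059]
ee_rot: [3.141, -0.008, 0.051]
wrist_force: [0.8, 0.4, 0.0]
width: 0.0003
finger_force: 0.0
```

```bash
python3 -c "
from h import *
from bench import snapshot,sensors
print(tomove(.0508,[.551,.0345,.165]));print(sensors.get_obs()['wrist_force'])
im=snapshot('wrist');cv2.imwrite('pics/w2.png',im[:,:,::-1])"
```

```text
(5.15, array([0.4951, 0.0135, 0.1809]), array([ 56.8, -18.2,  16.3]), np.float64(0.0))
[0.80451386 0.43920632 0.02466257]
```

View pics/w2.png

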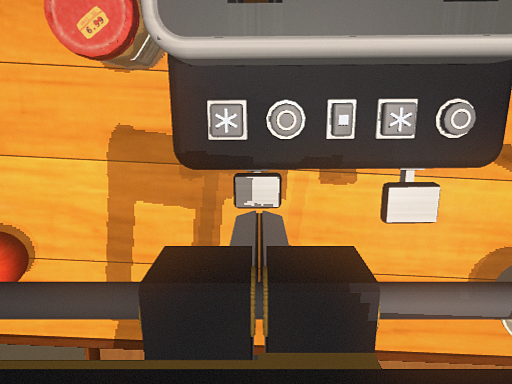

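The left lever at (258,190) is clearly lower than the right one at (410,203), so it's latched. The star key is at (227,120).

>>> arm_command(plan=[{"grip":1,"slide":[0.06,-0.02,0],"spin":0},{"grip":1,"slide":[0.056,-0.018,0],"spin":0},{"grip":1,"slide":[0,0,0],"spin":0},{"grip":1,"slide":[0,0,0],"spin":0}])

```text
time: 5.7
tool_pos: [0.5485, 0.0353, 0.2003]
ee_rot: [-3.142, 0.004, 0.051]
wrist_force: [-0.1, 0.2, -0.1]
width: 0.0004
finger_force: 0.0
```

```bash
python3 -c "
from h import *
from bench import snapshot,camera_info
print(tomove(.0508,[.551,.0345,.142]))
im=snapshot('wrist');cv2.imwrite('pics/w3.png',im[:,:,::-1])
ci=camera_info('wrist')
g=cv2.imread('pics/w3.png');print(camera_info('wrist')['position'])"
```

```text
(5.7, array([0.5484, 0.0353, 0.1753]), array([ 2.7,  1. , 33.3]), np.float64(0.01))
[0.614332   0.03885598 0.35557824]
```

View pics/w3.png

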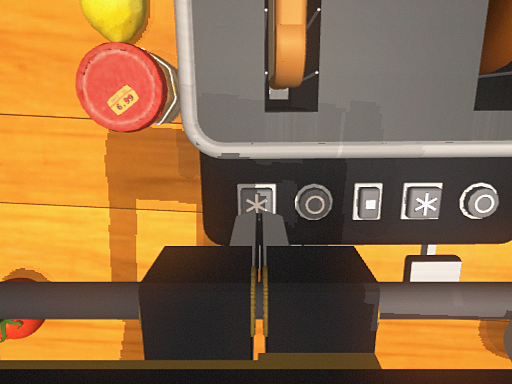

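The fingertips at (260,212) are in line with the left star key at (256,203). I'll press it now.

>>> arm_command(plan=[{"grip":1,"slide":[0.004,0,0.03],"spin":0},{"grip":1,"slide":[0,0,0.03],"spin":0},{"grip":1,"slide":[0,0,0.008],"spin":0},{"grip":1,"slide":[0,0,0.004],"spin":0},{"grip":1,"slide":[0,0,0.002],"spin":0},{"grip":1,"slide":[0,0,0],"spin":0}])

```text
time: 6.5
tool_pos: [0.5518, 0.0356, 0.1655]
ee_rot: [3.141, -0.001, 0.051]
wrist_force: [-1.6, -0.5, 1.9]
width: 0.0006
finger_force: 1.1
```

>>> arm_command(plan=[{"grip":1,"slide":[0,0,0.004],"spin":0},{"grip":1,"slide":[0,0,0.004],"spin":0},{"grip":1,"slide":[0,0,0.001],"spin":0},{"grip":1,"slide":[0,0,0],"spin":0}])

```text
time: 7.0
tool_pos: [0.5521, 0.0356, 0.1631]
ee_rot: [3.141, -0.003, 0.051]
wrist_force: [-4.0, 0.7, 10.1]
width: 0.0005
finger_force: 5.2
```

The key is bottomed (10 N, tip at 0.138). I'll hold briefly, then go up and across to the right lever.

>>> arm_command(plan=[{"grip":1,"slide":[0,0,0],"spin":0},{"grip":1,"slide":[0,0,-0.06],"spin":0},{"grip":1,"slide":[0,0,-0.06],"spin":0},{"grip":1,"slide":[-0.06,0.08,0],"spin":0},{"grip":1,"slide":[-0.06,0.08,0],"spin":0},{"grip":1,"slide":[0,0.08,0],"spin":0},{"grip":1,"slide":[0,0.016,0],"spin":0},{"grip":1,"slide":[0,0,0],"spin":0},{"grip":1,"slide":[0,0,0],"spin":0}])

```text
time: 8.12
tool_pos: [0.4985, -0.0943, 0.2203]
ee_rot: [-3.141, 0.0, 0.052]
wrist_force: [0.2, 0.0, 0.2]
width: 0.0003
finger_force: 0.0
```

```bash
python3 -c "
from h import *
from bench import snapshot
print(tomove(.0508,[.498,-.0963,.130]))
im=snapshot('wrist');cv2.imwrite('pics/w4.png',im[:,:,::-1])"
```

```text
(8.125, array([ 0.4985, -0.0942,  0.1953]), array([-0.6,  2.1, 65.3]), np.float64(-0.06))
```

View pics/w4.png

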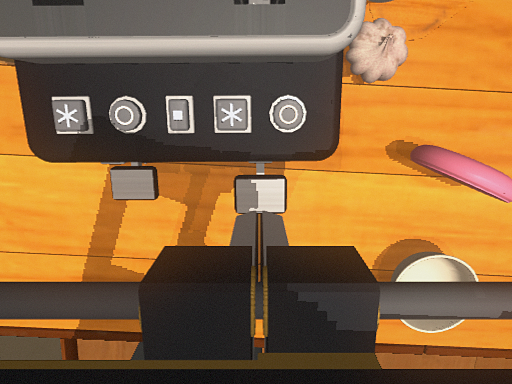

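The fingers are aligned with the right lever at (261,194). The left lever at (134,183) is still down, and all the keys are out. I'll push the right lever down.

>>> arm_command(plan=[{"grip":1,"slide":[0,0.002,0.08],"spin":0},{"grip":1,"slide":[0,0,0.045],"spin":0},{"grip":1,"slide":[0,0,0],"spin":0},{"grip":1,"slide":[0,0,0.03],"spin":0},{"grip":1,"slide":[0,0,0.03],"spin":0},{"grip":1,"slide":[0,0,0.02],"spin":0},{"grip":1,"slide":[0,0,0.006],"spin":0},{"grip":1,"slide":[0,0,0.004],"spin":0},{"grip":1,"slide":[0,0,0],"spin":0},{"grip":1,"slide":[0,0,0],"spin":0}])

```text
time: 9.43
tool_pos: [0.4981, -0.0961, 0.1151]
ee_rot: [3.141, -0.0, 0.051]
wrist_force: [-4.7, 1.9, 8.1]
width: 0.0002
finger_force: 4.4
```

>>> arm_command(plan=[{"grip":1,"slide":[0,0,0.003],"spin":0},{"grip":1,"slide":[0,0,0],"spin":0},{"grip":1,"slide":[0,0,-0.02],"spin":0},{"grip":1,"slide":[0,0,-0.08],"spin":0},{"grip":1,"slide":[0,0,-0.08],"spin":0},{"grip":1,"slide":[0.06,0.016,0],"spin":0},{"grip":1,"slide":[0.06,0.016,0],"spin":0},{"grip":1,"slide":[0,0,0],"spin":0},{"grip":1,"slide":[0,0,0],"spin":0}])

```text
time: 10.55
tool_pos: [0.5584, -0.1091, 0.2011]
ee_rot: [-3.141, 0.001, 0.051]
wrist_force: [-0.5, 0.8, -0.1]
width: 0.0007
finger_force: 0.0
```

```bash
python3 -c "
from h import *
from bench import snapshot
print(tomove(.0508,[.558,-.112,.142]))
im=snapshot('wrist');cv2.imwrite('pics/w5.png',im[:,:,::-1])
im=snapshot('top');cv2.imwrite('pics/t5.png',im[:,:,::-1])"
```

```text
(10.55, array([ 0.5583, -0.1091,  0.1761]), array([-0.4,  2.9, 34.1]), np.float64(0.01))
```

View pics/w5.png

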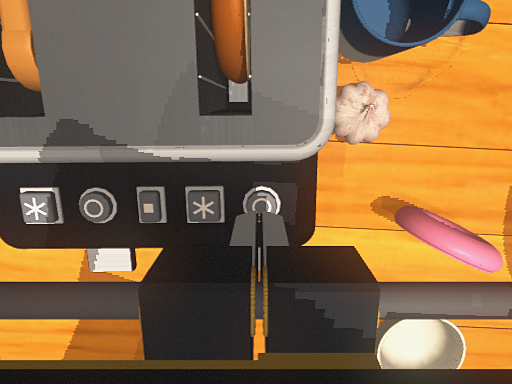

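The ring key at (262,204) lies under the fingertips, and the left lever at (111,260) is still down. I'll press it.

>>> arm_command(plan=[{"grip":1,"slide":[0,0.003,0.03],"spin":0},{"grip":1,"slide":[0,0,0.03],"spin":0},{"grip":1,"slide":[0,0,0.01],"spin":0},{"grip":1,"slide":[0,0,0.006],"spin":0},{"grip":1,"slide":[0,0,0.003],"spin":0},{"grip":1,"slide":[0,0,0],"spin":0},{"grip":1,"slide":[0,0,0],"spin":0}])

```text
time: 11.52
tool_pos: [0.5588, -0.1107, 0.1633]
ee_rot: [3.141, -0.0, 0.051]
wrist_force: [-3.0, 0.1, 5.4]
width: 0.0004
finger_force: 2.7
```

>>> arm_command(plan=[{"grip":1,"slide":[0,0,0.002],"spin":0},{"grip":1,"slide":[0,0,0],"spin":0},{"grip":1,"slide":[0,0,0],"spin":0},{"grip":1,"slide":[0,0,-0.06],"spin":0},{"grip":1,"slide":[0,0,-0.08],"spin":0},{"grip":1,"slide":[-0.08,0,-0.04],"spin":0},{"grip":1,"slide":[-0.08,0,0],"spin":0},{"grip":1,"slide":[-0.08,0,0],"spin":0},{"grip":1,"slide":[0,0,0],"spin":0},{"grip":1,"slide":[0,0,0],"spin":0}])

```text
time: 12.78
tool_pos: [0.4399, -0.1169, 0.2512]
ee_rot: [3.141, -0.002, 0.05]
wrist_force: [0.7, 0.8, -0.4]
width: 0.0004
finger_force: 0.0
```

```bash
python3 -c "
from h import *
from bench import snapshot
im=[cv2.resize(snapshot(n)[:,:,::-1][a:b,c:d],(390,450),interpolation=cv2.INTER_CUBIC) for n,a,b,c,d in [('wrist',0,384,90,422),('scene',150,260,215,335)]]
cv2.imwrite('pics/end.png',np.hstack(im))"
```

```text
(no output)
```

View pics/end.png

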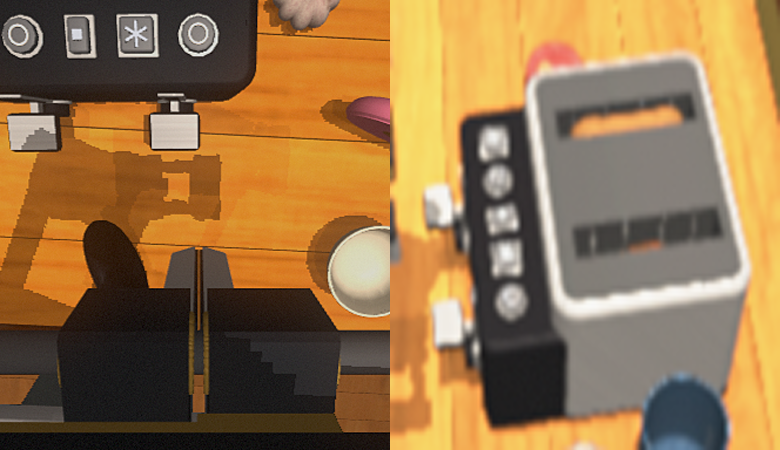

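Both levers are down and level (left at (35,132), right at (175,132)), both items have sunk into their slots, all the keys are out, and the bystanders haven't moved. I'm handing the job in.

```bash
python3 -c "
from bench import ticket
print(ticket.close_job())"
```

```text
the job is handed in; nothing more can be done
None
```

I latched the bread's left lever and pressed its star key, then latched the bagel's right lever and pressed its ring key; the last pictures show both levers down and the keys out, and the job is handed in (no verdict was returned).

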